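# Clamp the glue-up in the bench press with its fold-out crank

### The arm

A 6-joint arm with a two-finger parallel gripper is mounted at the origin on the work surface. World frame = base frame: x ahead of the robot, y to its left, z up, the work surface at z = 0. Lengths are in m, angles in rad, forces in N, time in s.
With the tool pointing down it reaches from about 0.3 to 0.875 m from the base axis. Payload 6.4 kg.
Tool frame: the origin (TCP) lies on the centre line of the jaws, within the pads' length; the fingertips stand 11 mm ahead of it and the grasp point (between the pads) lies 8 mm behind it; x points along the fingers, y is the direction in which the jaws open and shut, and the axes are right-handed (so a half turn about x gives the same grasp; the last joint's range is limited). The gripper opens to 85 mm and grips with 20 to 120 N. Pads are 22 mm wide; open, the fingers measure 114 mm over their backs; the gripper's body (76 mm by 85 mm) begins 54 mm behind the grasp point. The pads swing forward as they close: fully open they stand 13 mm farther back than shut.
Start: joints at [-1.319, 0.181, 1.607, -0, 1.354, -0.206], TCP at [0.254, -0.516, 0.242] pointing down, gripper open.
Joint ranges: [-2.99, 2.99], [-0.89, 2.07], [0.3, 2.58], [-1.14, 4.28], [0, 2.63], [-3.12, 3.12]. Speed limits (rad/s): [2.57, 2.57, 3.01, 3.14, 3.14, 3.14].

### API

Orientations are given as a unit quaternion [w, x, y, z].
In Python, from bench import ctrl, camera, hand_in gives the robot as it stands. The module is installed in compiled form; this text tells all that it offers.
- The arm moves only by the tool drive_tool, never from a script. Its argument "increments" is a list of rows, each a list of 7 numbers: the shift along the tool's x, y, z in m, then the turn, a rotation vector about the tool's x, y, z in degrees, then the gripper's target within -1 to 1 (fully open at 1, half-way at 0, shut at -1). In form: [[dx, dy, dz, rx, ry, rz, claw], ...]. A call has 1 to 10 rows; each row shifts and turns the commanded pose from where the row before left it, along the tool's axes as they then stand; what a row does not reach is not made up. A row lasts 1/8 s, in which the tool goes at most 62.5 mm and 10.7 degrees, less where a joint would pass 70% of its speed; a pose out of reach is approached as far as the arm can. A call is refused whole if a number of a shift passes 0.0625 or a number of a turn 10.7, either way. A call with a gripper value outside its range is refused whole. The fingers move at their own pace and stop on an object; the grip force is fixed at half the most. Time passes only in rows, so rows that do not move let the fingers close. It gives the time, the measured TCP pose, the force and the opening at its end, in the units of the state.
- ctrl.get_obs(): the state, without advancing time (a new reading comes with each control period).
- camera(name): name is "side" or "top" or "wrist"; returns a dict with "img" (384x512x3 uint8, red, green, blue), "depth" (384x512 float32, m along the optical axis (not along the pixel's ray), 0 where there is no reading), "fx", "fy", "cx", "cy" (pixels), "k1" (the pictures are not rectified: a ray, as slopes to the right and down, at radius r is drawn at 1 + k1 r^2 times it, then the intrinsics apply), "world_from_camera" (4x4, takes a point from camera to world coordinates); the wrist camera has in their place "hand_eye" (4x4, takes a point from camera to tool coordinates, whose origin is the TCP and whose axes are the tool frame's). Camera axes: x right, y down, z forward; pixel columns grow to the right and rows downward; lengths in m; the calibration is good to about 2 mm. A picture is of the moment at which its call begins: read the wrist's pose just before it.
- hand_in(): hands the job in, once; it reports no verdict.
The state is a dict: "time_s": time; "q": joint angles; "dq": joint speeds; "joint_efforts": joint torques, N m; "eef_pos": TCP position; "eef_rot": TCP orientation; "wrist_force": force on the tool from outside, world axes, zero at the start; "torque": the same for the moment, N m; "opening": opening from 0.0 (shut) to 1.0 (fully open).
Only numpy, scipy, OpenCV 4.12 (cv2) and the standard library are available. Lean on these libraries where they do the work, as an engineer would, in place of code of your own. Each camera call takes 0.05 s, during which the arm holds its last target.

### The job

Swing the folded red handle of the glue press's handwheel fully out until it stands upright, then wind the wheel clockwise by it until the platen presses firmly on the wooden block, with about 100 newtons: feel the wheel stiffen, and never press so hard (165 newtons or more) that the block is crushed. Then fold the handle flat onto the wheel again without unwinding the press, let go, and leave the block and everything else on the bench where it is.

Things in the scene. Friction and masses are not known exactly. Their poses are not given: they have to be found in the camera images.
- press: Fixed green bench press at varying place and yaw. Base 170 (its x) x 210 (its y) x 20 mm, steel columns at its y = +/-85 mm, bridge 52 x 210 mm with its top 166 mm over the bench, the handwheel on top; the wheel's upright axis passes through the origin: the centre of the base's underside, on the bench.
- wheel_centre (a point): Centre of the top face of the grey handwheel disc (140 mm diameter, 10 mm thick, top face 186 mm over the bench). Turns with the wheel: z up along its axis, x from the axis to the handle's hinge.
- handle_hinge (a point): Hinge pin of the folding handle, near the wheel's rim: 58 mm from the wheel's axis, 18 mm above the disc's top face. The pin lies along the wheel's tangent between two steel lugs, 24 mm high and 27 mm wide overall.
- grip (a point): Point on the handle's axis, 72 mm from the hinge pin, in the red sleeve. Handle: straight, 92 mm from pin to free end; from 24 to 92 mm a round red sleeve, 20 mm diameter, spinning freely about the handle's axis. Folded, it lies level across the wheel from the hinge to 34 mm past the centre, axis 18 mm above the disc (8 mm of air below), to be straddled from above.
- handle (a joint): Fold angle of the handle, rad: 0 folded flat over the wheel, 1.571 fully out: upright over the hinge, free end 296 mm over the bench (a stop at both ends). It swings up and outwards in the upright plane through the wheel's axis, and stays where it is left (friction 0.10 N m: about 1.4 N at point grip).
- crank (a joint): Turn of the wheel, rad, growing clockwise from above; starts at 0 to 2.4. Clockwise lowers the platen 1.91 mm per rad. Friction 0.32 N m (5.5 N along the tangent at the upright handle) keeps it where it is left, even under load. Each 10 N of press force adds 0.33 N at the handle: it takes 7.5 N at 60 N, 8.8 N at 100 N, 10.5 N at 150 N.
- platen: Steel plate 100 x 130 x 12 mm with a 6 mm black rubber sheet under it, on a stiff spring below the press's screw. Origin: centre of the rubber's underside; it only moves up and down. It touches the block 1.7 to 8 rad of crank after the start; the press force then grows by about 100 N per rad.
- block: Loose block of wooden strips and copper sheets, 80 x 100 mm in plan, with a plywood top board 82 x 102 mm, on the press's base under the platen. Origin: centre of its underside. Its full height varies from 52 to 59 mm and is not measured: only the feel of the crank tells when the platen bears on it.
- glue: White round bottle with a red cap, 52 mm diameter, 130 mm tall, standing beside the press; origin at the centre of its underside. A bystander.
- offcut: Piece of pale wood 50 x 90 x 22 mm lying by the press; origin at the centre of its underside. A bystander.
- square: Steel try square with a 120 mm stock and a 160 mm blade, lying flat, 14 mm high; origin under the stock's middle. A bystander.
- tape: Yellow tape measure 62 x 36 x 58 mm high; origin at the centre of its underside. A bystander.
- screwdriver: Screwdriver with an orange handle, lying; origin under its middle. A bystander.
- clamp: Steel bar clamp with a blue grip, 260 mm long, lying flat; origin under the bar's middle. A bystander.
- jar: Open steel cup of 72 mm diameter, 75 mm high; origin at the centre of its underside. A bystander.

How it is judged:
By the outcome, as a careful person would: the job done as asked, in the order asked, and still so for the second after the job is handed in, with the robot touching nothing.
It also fails if it takes over 72 s, if anything falls off the work surface, if the arm or the gripper's body presses on something with over 40 N, if the wrist force passes 120 N, or if a joint passes its speed limit or range.

## Working session

There is one attempt and no reset: what is moved stays moved. The work goes in short steps, Python scripts to look and compute and a tool call to move; the robot and the scene stay as the last step left them, time stands still between calls to the robot, and variables do not carry over. Pictures are saved under pics/ and viewed, and the job is handed in when it is done.

Besides the shell and the picture viewer there is one more tool, called after "Emit:" by a JSON object that holds its "api" and its "payload". drive_tool: Moves the arm, as the interface text tells. Its arguments: {"type":"object","properties":{"increments":{"type":"array","items":{"type":"array","items":{"type":"number"}}}},"required":["increments"]}

```bash
mkdir -p pics; cat > h.py <<'E'
import numpy as np, cv2
from bench import ctrl, camera
def snap(n,f):
    c=camera(n); cv2.imwrite('pics/'+f,cv2.cvtColor(c['img'],cv2.COLOR_RGB2BGR)); np.savez('pics/'+f+'.npz',**c); return c
def R(q):
    from scipy.spatial.transform import Rotation as r
    return r.from_quat([q[1],q[2],q[3],q[0]]).as_matrix()
def rays(c,uv):
    uv=np.asarray(uv,float).reshape(-1,1,2)
    K=np.array([[c['fx'],0,c['cx']],[0,c['fy'],c['cy']],[0,0,1]],float)
    p=cv2.undistortPoints(uv,K,np.array([float(c['k1']),0,0,0]))[:,0]
    return np.c_[p,np.ones(len(p))]
def pts(c,uv,T=None):
    T=c['world_from_camera'] if T is None else T
    r=rays(c,uv); d=np.array([c['depth'][int(v),int(u)] for u,v in uv])
    return (r*d[:,None])@T[:3,:3].T+T[:3,3]
def plane(c,uv,z,T=None):
    T=c['world_from_camera'] if T is None else T
    w=rays(c,uv)@T[:3,:3].T; o=T[:3,3]
    return o+w*((z-o[2])/w[:,2])[:,None]
E
python3 - <<'E'
from h import *
o=ctrl.get_obs(); print({k:np.round(v,3) for k,v in o.items()})
print(R(o['eef_rot']).round(3))
for n in ['top','side','wrist']: c=snap(n,n+'0.png'); print(n,{k:np.round(v,3) for k,v in c.items() if k not in('img','depth')})
E
```

```text
{'time_s': np.float64(0.0), 'q': array([-1.319,  0.182,  1.608, -0.   ,  1.354, -0.206]), 'dq': array([-0.001,  0.   , -0.003, -0.002, -0.001,  0.001]), 'joint_efforts': array([-3.0000e-03, -4.4489e+01, -3.5133e+01, -1.0000e-03,  9.0000e-03,
       -0.0000e+00]), 'eef_pos': array([ 0.254, -0.515,  0.241]), 'eef_rot': array([-0.16 , -0.689, -0.161,  0.689]), 'wrist_force': array([-0.406,  0.354, -0.845]), 'torque': array([-0.035,  0.002,  0.028]), 'opening': np.float64(1.003)}
[[-0.     0.442 -0.897]
 [ 0.002 -0.897 -0.442]
 [-1.    -0.002 -0.   ]]
top {'fx': np.float64(425.739), 'fy': np.float64(425.739), 'cx': np.float64(252.847), 'cy': np.float64(191.918), 'k1': np.float64(-0.01), 'world_from_camera': array([[ 0.02 , -0.986,  0.164,  0.314],
       [-1.   , -0.017,  0.014, -0.03 ],
       [-0.011, -0.164, -0.986,  1.443],
       [ 0.   ,  0.   ,  0.   ,  1.   ]])}
side {'fx': np.float64(438.373), 'fy': np.float64(438.373), 'cx': np.float64(255.86), 'cy': np.float64(190.816), 'k1': np.float64(-0.092), 'world_from_camera': array([[-0.94 , -0.214,  0.266,  0.179],
       [-0.342,  0.564, -0.752,  0.956],
       [ 0.011, -0.797, -0.604,  0.912],
       [ 0.   ,  0.   ,  0.   ,  1.   ]])}
wrist {'fx': np.float64(276.178), 'fy': np.float64(276.178), 'cx': np.float64(252.994), 'cy': np.float64(190.09), 'k1': np.float64(-0.068), 'hand_eye': array([[-0.   , -0.302,  0.953, -0.131],
       [ 1.   ,  0.001,  0.001, -0.   ],
       [-0.001,  0.953,  0.302, -0.078],
       [ 0.   ,  0.   ,  0.   ,  1.   ]])}
```

View pics/top0.png

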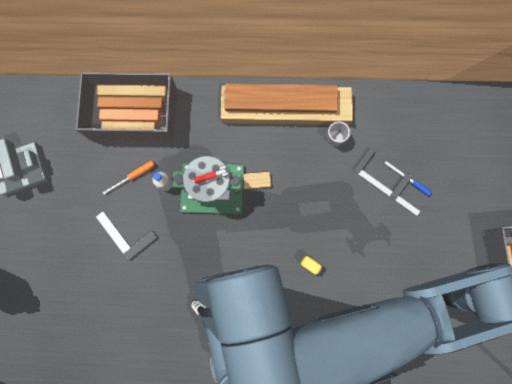

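View pics/side0.png

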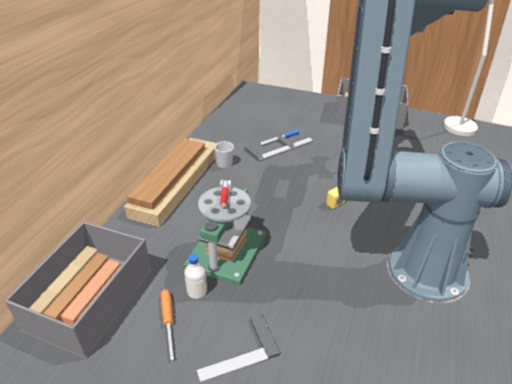

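The top view shows the press with its wheel at about (206,179). The red handle runs from (195,182) to the lugs at (222,173). Next I measure it in both views.

```bash
cat > m.py <<'E'
from h import *
import sys
for n in ['top','side']:
    c=camera(n); img=c['img'].astype(int); T=c['world_from_camera']
    hsv=cv2.cvtColor(c['img'],cv2.COLOR_RGB2HSV)
    H,W=img.shape[:2]
    vv,uu=np.mgrid[:H,:W]; uv=np.c_[uu.ravel(),vv.ravel()].astype(float)
    P=((rays(c,uv)*c['depth'].ravel()[:,None])@T[:3,:3].T+T[:3,3]).reshape(H,W,3)
    x0=plane(c,[(206,179)],.186)[0] if n=='top' else XY
    near=(np.hypot(P[...,0]-x0[0],P[...,1]-x0[1])<.13)
    red=near&(hsv[...,1]>150)&((hsv[...,0]<8)|(hsv[...,0]>172))&(P[...,2]>.15)
    disc=near&(abs(P[...,2]-.186)<.005)
    m=(near&(P[...,2]>.176)&(P[...,2]<.24)).astype(np.uint8)
    print(n,'red',red.sum(),'disc',disc.sum())
    r=np.argwhere(red)[:,::-1]
    Q=plane(c,r.astype(float),.204)  # on axis height
    mu=Q.mean(0); u,s,vt=np.linalg.svd(Q-mu); d=vt[0]; t=(Q-mu)@d
    print('red mean',mu.round(4),'dir',d.round(3),'ang',np.degrees(np.arctan2(d[1],d[0])).round(2),'ext',t.min().round(4),t.max().round(4))
    # disc outline
    mm=((m>0)).astype(np.uint8); cs,_=cv2.findContours(mm,cv2.RETR_EXTERNAL,cv2.CHAIN_APPROX_NONE)
    k=max(cs,key=cv2.contourArea)[:,0].astype(float)
    W0=plane(c,k,.186)[:,:2]
    (cx,cy),rad=cv2.minEnclosingCircle(W0.astype(np.float32))
    from scipy.optimize import least_squares
    f=least_squares(lambda p:np.hypot(W0[:,0]-p[0],W0[:,1]-p[1])-p[2],[cx,cy,.07],loss='soft_l1',f_scale=.002)
    print('circle',f.x.round(4),rad); XY=f.x[:2]
    cv2.imwrite(f'pics/{n}_crop.png',cv2.resize(c['img'][120:260,150:290,::-1],None,fx=4,fy=4,interpolation=cv2.INTER_CUBIC))
E
python3 m.py
```

```text
top red 105 disc 1326
red mean [0.5634 0.1301 0.204 ] dir [-0.325  0.946 -0.   ] ang 108.96 ext -0.0309 0.0321
circle [0.5636 0.1309 0.0686] 0.07338876277208328
side red 83 disc 1239
red mean [0.5642 0.1207 0.204 ] dir [ 0.341 -0.94   0.   ] ang -70.08 ext -0.0303 0.0304
circle [0.5633 0.131  0.0747] 0.1057380810379982
```

```bash
python3 - <<'E'
from h import *
c=np.load('pics/top0.png.npz')
E
ls pics
```

```text
side0.png
side0.png.npz
side_crop.png
top0.png
top0.png.npz
top_crop.png
wrist0.png
wrist0.png.npz
```

View pics/top_crop.png

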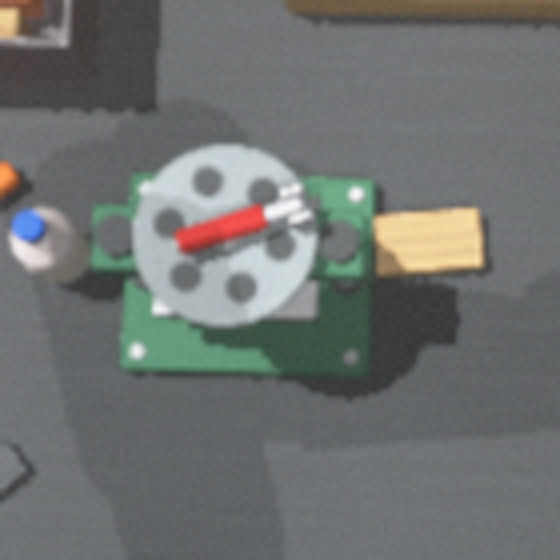

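View pics/side_crop.png

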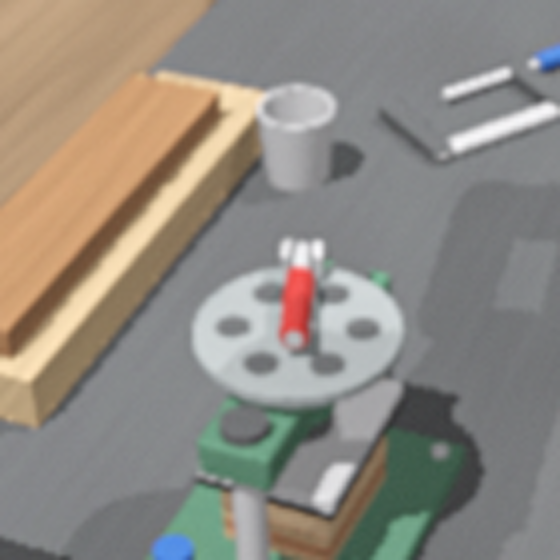

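```bash
cat >> h.py <<'E'
from scipy.spatial.transform import Rotation as Ro
C=np.array([.5635,.1310]); A0=np.radians(-71.0)
def frame(yaw_e,tilt=0):
    # tool z = e(yaw), x down, tilted by tilt deg about tool y
    e=np.array([np.cos(yaw_e),np.sin(yaw_e),0]); x=np.array([0,0,-1.]); y=np.cross(e,x)
    return Ro.from_matrix(np.c_[x,y,e])*Ro.from_euler('y',tilt,degrees=True)
def cur():
    o=ctrl.get_obs(); q=o['eef_rot']; return np.array(o['eef_pos']),Ro.from_quat([q[1],q[2],q[3],q[0]]),o
def rows(way,claw,p=None,r=None):
    if p is None: p,r,_=cur()
    for tp,tr in way:
        d=r.inv().apply(np.asarray(tp)-p); rv=np.degrees((r.inv()*tr).as_rotvec())
        d=d.round(4); rv=rv.round(1); print([*d.tolist(),*rv.tolist(),claw])
        p=p+r.apply(d); r=r*Ro.from_rotvec(np.radians(rv))
    return p,r
def line(tp,tr,n,p=None,r=None):
    if p is None: p,r,_=cur()
    rv=(r.inv()*tr).as_rotvec()
    return [(p+(np.asarray(tp)-p)*k/n, r*Ro.from_rotvec(rv*k/n)) for k in range(1,n+1)]
E
python3 - <<'E'
from h import *
t=frame(A0); e=np.array([np.cos(A0),np.sin(A0)])
p=C-.014*e
rows(line([*p,.33],t,14),1)
E
```

```text
[-0.0063, -0.0327, -0.0404, -5.9, -0.0, 0.0, 1]
[-0.0062, -0.0283, -0.0435, -5.9, -0.0, 0.0, 1]
[-0.0063, -0.0237, -0.0462, -5.9, -0.0, 0.0, 1]
[-0.0062, -0.0188, -0.0483, -5.9, -0.0, 0.0, 1]
[-0.0063, -0.0138, -0.0501, -6.0, -0.0, 0.0, 1]
[-0.0063, -0.0085, -0.0512, -5.9, -0.0, 0.0, 1]
[-0.0062, -0.0031, -0.0518, -5.9, -0.0, 0.0, 1]
[-0.0063, 0.0022, -0.0519, -5.9, -0.0, 0.0, 1]
[-0.0063, 0.0075, -0.0514, -5.9, -0.0, 0.0, 1]
[-0.0062, 0.0128, -0.0503, -5.9, -0.0, 0.0, 1]
[-0.0063, 0.0178, -0.0488, -5.9, -0.0, 0.0, 1]
[-0.0062, 0.0228, -0.0466, -5.9, -0.0, 0.0, 1]
[-0.0063, 0.0275, -0.0441, -6.0, -0.0, 0.0, 1]
[-0.0063, 0.0319, -0.0409, -5.9, -0.0, -0.0, 1]
```

Emit:
{"api": "drive_tool", "payload": {"increments": [[-0.0063,-0.0327,-0.0404,-5.9,0,0,1],[-0.0062,-0.0283,-0.0435,-5.9,0,0,1],[-0.0063,-0.0237,-0.0462,-5.9,0,0,1],[-0.0062,-0.0188,-0.0483,-5.9,0,0,1],[-0.0063,-0.0138,-0.0501,-6,0,0,1],[-0.0063,-0.0085,-0.0512,-5.9,0,0,1],[-0.0062,-0.0031,-0.0518,-5.9,0,0,1],[-0.0063,0.0022,-0.0519,-5.9,0,0,1],[-0.0063,0.0075,-0.0514,-5.9,0,0,1]]}}

```text
time_s: 1.38
eef_pos: [0.4506, -0.09, 0.2991]
eef_rot: [0.453, 0.543, 0.452, -0.543]
wrist_force: [0.1, -0.3, 0.7]
opening: 1.004
```

Emit:
{"api": "drive_tool", "payload": {"increments": [[-0.0062,0.0128,-0.0503,-5.9,0,0,1],[-0.0063,0.0178,-0.0488,-5.9,0,0,1],[-0.0062,0.0228,-0.0466,-5.9,0,0,1],[-0.0063,0.0275,-0.0441,-6,0,0,1],[-0.0063,0.0319,-0.0409,-5.9,0,0,1],[0,0,0,0,0,0,1],[0,0,0,0,0,0,1]]}}

```text
time_s: 2.25
eef_pos: [0.5587, 0.144, 0.3295]
eef_rot: [0.576, 0.41, 0.576, -0.411]
wrist_force: [0.2, 0.0, -0.2]
opening: 1.006
```

```bash
python3 - <<'E'
from h import *
p,r,o=cur(); print(p,r.as_matrix().round(3),o['q'].round(3),o['wrist_force'].round(2))
c=snap('wrist','w1.png')
T=np.eye(4);T[:3,:3]=r.as_matrix();T[:3,3]=p; T=T@c['hand_eye']
hsv=cv2.cvtColor(c['img'],cv2.COLOR_RGB2HSV)
red=((hsv[...,1]>150)&((hsv[...,0]<8)|(hsv[...,0]>172))).astype(np.uint8)
n,l,s,ce=cv2.connectedComponentsWithStats(red); k=1+s[1:,4].argmax(); print(s[k])
uv=np.argwhere(l==k)[:,::-1].astype(float)
Q=plane(c,uv,.208,T); mu=Q.mean(0); d=np.linalg.svd(Q-mu,full_matrices=False)[2][0]; print(mu,d,np.degrees(np.arctan2(d[1],d[0])))
t=(Q-mu)@d; print(t.min(),t.max())
E
```

```text
[0.55868546 0.14397455 0.32949663] [[-0.001  0.945  0.326]
 [-0.     0.326 -0.945]
 [-1.    -0.001  0.   ]] [ 0.047  0.127  1.493 -0.     1.523 -0.285] [ 0.25  0.03 -0.18]
[ 243  168   20   67 1279]
[0.56344953 0.13114295 0.208     ] [-3.28307460e-01  9.44570914e-01  2.53385776e-27] 109.1660773762535
-0.0350541813605988 0.033208645091613934
```

View pics/w1.png

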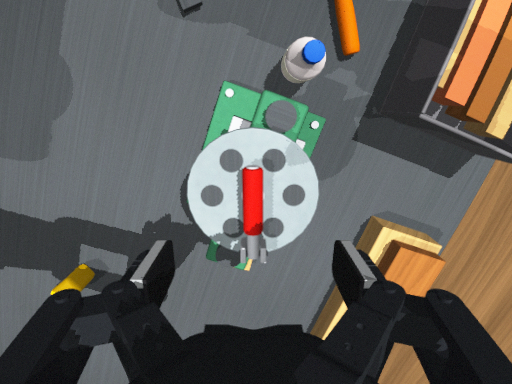

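The wrist view confirms the centre at (0.563, 0.131) and the hinge direction at -71°, with the sleeve centred between the jaws at (252,200). I descend and grip.

Emit:
{"api": "drive_tool", "payload": {"increments": [[0.03,0,0,0,0,0,0],[0.03,0,0,0,0,0,-0.2],[0.03,0,0,0,0,0,-0.2],[0.02,0,0,0,0,0,-0.2],[0.0135,0,0,0,0,0,-0.2],[0,0,0,0,0,0,-0.2],[0,0,0,0,0,0,-0.2]]}}

```text
time_s: 3.18
eef_pos: [0.5596, 0.1437, 0.2076]
eef_rot: [0.576, 0.411, 0.575, -0.41]
wrist_force: [0.1, 0.9, -0.3]
opening: 0.399
```

Emit:
{"api": "drive_tool", "payload": {"increments": [[0,0,0,0,0,0,-0.4],[0,0,0,0,0,0,-0.6],[0,0,0,0,0,0,-1],[0,0,0,0,0,0,-1],[0,0,0,0,0,0,-1]]}}

```text
time_s: 3.8
eef_pos: [0.5588, 0.1439, 0.2071]
eef_rot: [0.576, 0.41, 0.576, -0.411]
wrist_force: [-3.8, -1.4, 6.3]
opening: 0.208
```

```bash
python3 - <<'E'
from h import *
p,r,o=cur(); print(p,o['wrist_force'].round(2),o['torque'].round(2),o['opening'])
e=np.array([np.cos(A0),np.sin(A0),0])
hin=np.array([*C,.204])+.058*e
rel=p-hin; print(rel@e,rel[2])
ry=np.cross(e,[0,0,-1]) # tool y
way=[]
for k in range(1,11):
    q=Ro.from_rotvec(ry*np.radians(6*k)); way.append((hin+q.apply(rel),q*r))
rows(way,-1)
c=snap('side','s1.png')
cv2.imwrite('pics/s1c.png',cv2.resize(c['img'][100:280,130:320,::-1],None,fx=3,fy=3))
E
```

```text
[0.55875629 0.14388328 0.20713699] [-3.83 -1.41  6.26] [-0.36  0.86  0.02] 0.207762872713729
-0.07172578055672203 0.00313698869498788
[-0.0075, -0.0, 0.0007, -0.0, 6.0, 0.0, -1]
[-0.0075, -0.0, 0.0007, -0.0, 6.0, 0.0, -1]
[-0.0074, -0.0, 0.0008, -0.0, 6.0, 0.0, -1]
[-0.0075, -0.0, 0.0007, -0.0, 6.0, 0.0, -1]
[-0.0075, -0.0, 0.0007, -0.0, 6.0, 0.0, -1]
[-0.0075, -0.0, 0.0007, -0.0, 6.0, 0.0, -1]
[-0.0075, -0.0, 0.0008, -0.0, 6.0, 0.0, -1]
[-0.0074, -0.0, 0.0007, -0.0, 6.0, 0.0, -1]
[-0.0075, -0.0001, 0.0007, -0.0, 6.0, 0.0, -1]
[-0.0075, 0.0, 0.0007, -0.0, 6.0, 0.0, -1]
```

View pics/s1c.png

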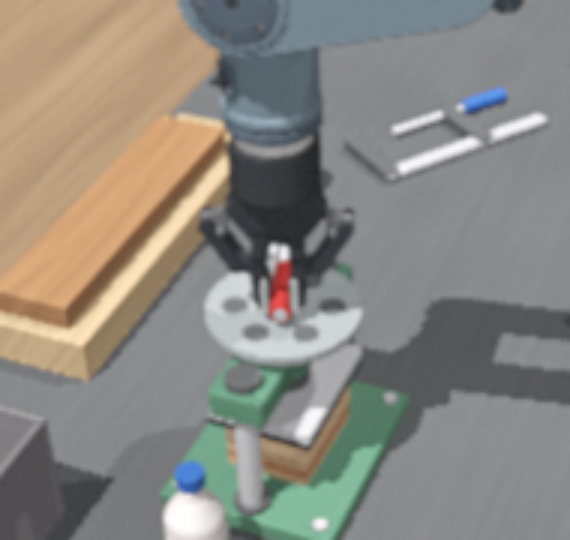

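The side view shows the pads holding the sleeve near its free end, about (280,300) in the crop. I swing 30° and check.

Emit:
{"api": "drive_tool", "payload": {"increments": [[-0.0075,0,0.0007,0,6,0,-1],[-0.0075,0,0.0007,0,6,0,-1],[-0.0075,0,0.0007,0,6,0,-1],[-0.0075,0,0.0007,0,6,0,-1],[-0.0075,0,0.0007,0,6,0,-1],[0,0,0,0,0,0,-1]]}}

```text
time_s: 4.6
eef_pos: [0.5624, 0.1334, 0.2426]
eef_rot: [0.405, 0.503, 0.706, -0.29]
wrist_force: [-5.6, 1.9, 6.7]
opening: 0.206
```

```bash
python3 - <<'E'
from h import *
p,r,o=cur(); print(p,o['wrist_force'].round(2),o['torque'].round(2),o['opening'],o['q'].round(2))
print(np.degrees((frame(A0).inv()*r).as_rotvec()).round(1))
c=snap('side','s2.png')
cv2.imwrite('pics/s2c.png',cv2.resize(c['img'][100:280,130:320,::-1],None,fx=3,fy=3))
E
```

```text
[0.56242106 0.13337094 0.24264385] [-5.55  1.88  6.73] [0.28 0.85 0.41] 0.20552561364982866 [-0.21  0.3   1.55  0.44  1.59 -0.61]
[ 0.  30.3 -0. ]
```

View pics/s2c.png

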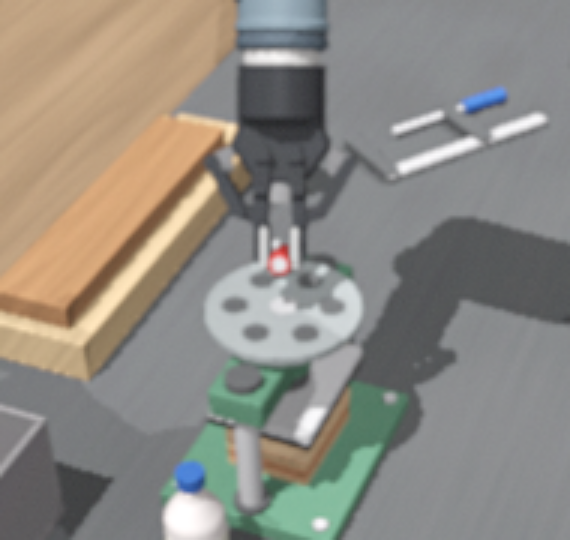

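The handle swings with the pads: its end now faces the camera at (280,262). I carry on.

Emit:
{"api": "drive_tool", "payload": {"increments": [[-0.0075,0,0.0007,0,6,0,-1],[-0.0075,0,0.0007,0,6,0,-1],[-0.0075,0,0.0007,0,6,0,-1],[-0.0075,0,0.0007,0,6,0,-1],[-0.0075,0,0.0007,0,6,0,-1],[0,0,0,0,0,0,-1]]}}

```text
time_s: 5.4
eef_pos: [0.5715, 0.1073, 0.2685]
eef_rot: [0.209, 0.561, 0.787, -0.149]
wrist_force: [-5.6, -0.2, 10.0]
opening: 0.206
```

```bash
python3 - <<'E'
from h import *
p,r,o=cur(); print(p,o['wrist_force'].round(2),o['torque'].round(2),o['opening'],o['q'].round(2))
print(np.degrees((frame(A0).inv()*r).as_rotvec()).round(1))
E
```

```text
[0.57152782 0.10727755 0.26847522] [-5.63 -0.2   9.97] [0.73 0.7  0.7 ] 0.2061109402242413 [-0.39  0.52  1.43  0.77  1.93 -0.74]
[-0.  60.3 -0. ]
```

Emit:
{"api": "drive_tool", "payload": {"increments": [[-0.0075,0,0.0007,0,6,0,-1],[-0.0075,0,0.0007,0,6,0,-1],[-0.0075,0,0.0007,0,6,0,-1],[-0.0075,0,0.0007,0,6,0,-1],[0,0,0,0,0,0,-1]]}}

```text
time_s: 6.02
eef_pos: [0.5812, 0.0794, 0.2769]
eef_rot: [0.041, 0.58, 0.813, -0.028]
wrist_force: [-3.0, -3.2, 11.7]
opening: 0.204
```

Emit:
{"api": "drive_tool", "payload": {"increments": [[-0.0075,0,0.0007,0,6,0,-1],[0,0,0,0,0,0,-1]]}}

```text
time_s: 6.28
eef_pos: [0.5839, 0.0723, 0.277]
eef_rot: [-0.001, 0.581, 0.814, 0.003]
wrist_force: [-0.3, -3.8, 11.6]
opening: 0.209
```

```bash
python3 - <<'E'
from h import *
p,r,o=cur(); print(p,o['wrist_force'].round(2),o['torque'].round(2),o['opening'],o['q'].round(2))
print(np.degrees((frame(A0).inv()*r).as_rotvec()).round(1))
c=snap('side','s3.png')
cv2.imwrite('pics/s3c.png',cv2.resize(c['img'][100:280,130:320,::-1],None,fx=3,fy=3))
E
```

```text
[0.58394683 0.07230692 0.27700347] [-0.31 -3.77 11.58] [1.1  0.48 0.34] 0.20878937357250948 [-0.47  0.8   1.32  1.08  2.24 -0.73]
[-0.1 90.3  0.2]
```

View pics/s3c.png

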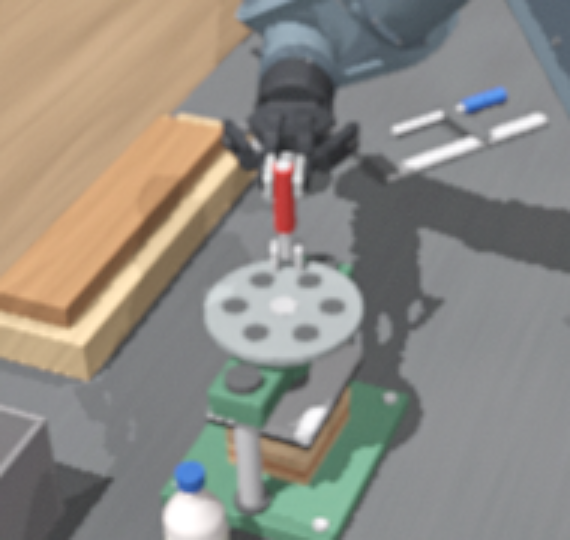

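It looks upright, red from (285,165) to (285,232). I pull outwards a touch to feel for the stop.

Emit:
{"api": "drive_tool", "payload": {"increments": [[-0.003,0,0,0,2,0,-1],[0,0,0,0,0,0,-1]]}}

```text
time_s: 6.58
eef_pos: [0.5846, 0.0705, 0.2769]
eef_rot: [-0.014, 0.58, 0.814, 0.012]
wrist_force: [-2.1, 1.9, 9.8]
opening: 0.206
```

Emit:
{"api": "drive_tool", "payload": {"increments": [[-0.002,0,0,0,1,0,-1],[0,0,0,0,0,0,-1]]}}

```text
time_s: 6.82
eef_pos: [0.5849, 0.0696, 0.2768]
eef_rot: [-0.021, 0.579, 0.815, 0.017]
wrist_force: [-4.7, 7.6, 9.6]
opening: 0.207
```

Emit:
{"api": "drive_tool", "payload": {"increments": [[0.0005,0,0,0,0,0,0],[0,0,0,0,0,0,0.6],[0,0,0,0,0,0,0.6],[-0.025,0,0,0,0,0,0.6],[-0.035,0,0,0,0,0,0.6],[-0.04,0,0,0,0,0,0.6]]}}

```text
time_s: 7.58
eef_pos: [0.6177, -0.0261, 0.27]
eef_rot: [-0.021, 0.58, 0.814, 0.015]
wrist_force: [0.7, -0.4, 0.2]
opening: 0.798
```

```bash
python3 - <<'E'
from h import *
p,r,o=cur(); print(p,o['wrist_force'].round(2),o['opening'],o['q'].round(2))
e=np.array([np.cos(A0),np.sin(A0),0]); c=np.array([*C,0])
print((p-c)@e)
W=line(c+.16*e+[0,0,.36],frame(A0),9)
p,r=rows(W,0.6)
rows(line(c+.0575*e+[0,0,.345],frame(A0),4,p,r),0)
c=snap('side','s4.png')
cv2.imwrite('pics/s4c.png',cv2.resize(c['img'][100:280,130:320,::-1],None,fx=3,fy=3))
c=snap('top','t4.png')
cv2.imwrite('pics/t4c.png',cv2.resize(c['img'][120:260,150:290,::-1],None,fx=4,fy=4))
E
```

```text
[ 0.61772966 -0.02610736  0.27004543] [ 0.69 -0.41  0.21] 0.7980688626276656 [-0.57  0.96  1.09  1.11  2.37 -0.65]
0.16620337935504317
[0.0012, -0.0, -0.0099, 0.0, -10.3, 0.0, 0.6]
[-0.0006, -0.0, -0.01, 0.0, -10.4, 0.0, 0.6]
[-0.0024, -0.0001, -0.0098, 0.0, -10.3, 0.0, 0.6]
[-0.0041, 0.0, -0.0091, 0.0, -10.3, 0.0, 0.6]
[-0.0056, 0.0, -0.0083, 0.0, -10.4, 0.0, 0.6]
[-0.0071, -0.0, -0.0071, 0.0, -10.3, 0.0, 0.6]
[-0.0082, -0.0, -0.0058, 0.0, -10.3, 0.0, 0.6]
[-0.0091, -0.0, -0.0041, 0.0, -10.4, 0.0, 0.6]
[-0.0097, -0.0001, -0.0025, 0.0, -10.3, 0.0, 0.6]
[0.0363, -0.0002, -0.0844, 0.0, -93.0, 0.0, 0]
[0.0037, 0.0001, -0.0256, 0.0, 0.0, 0.0, 0]
[0.0038, -0.0, -0.0256, 0.0, 0.0, 0.0, 0]
[0.0037, 0.0, -0.0257, 0.0, 0.0, 0.0, 0]
```

View pics/s4c.png

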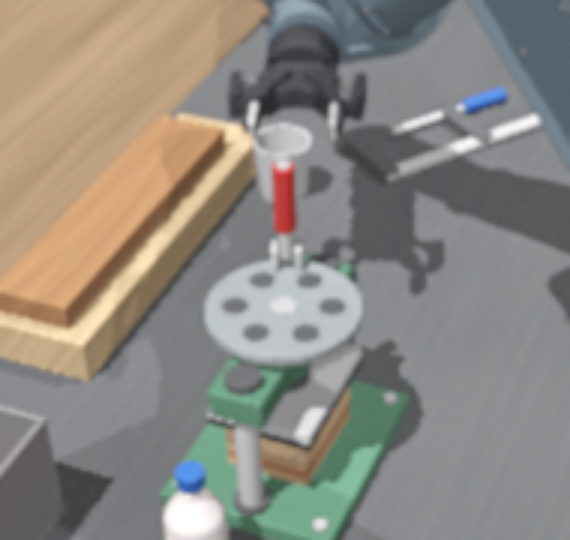

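View pics/t4c.png

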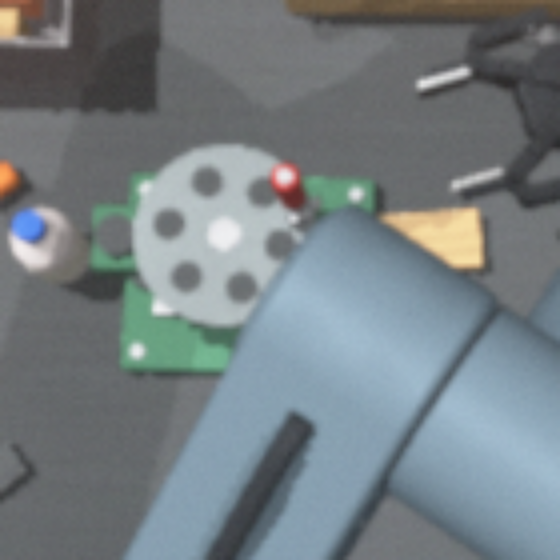

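Emit:
{"api": "drive_tool", "payload": {"increments": [[0.001,0,-0.01,0,-10.3,0,0.6],[-0.001,0,-0.01,0,-10.3,0,0.6],[-0.0024,0,-0.01,0,-10.3,0,0.6],[-0.004,0,-0.009,0,-10.4,0,0.6],[-0.0056,0,-0.0083,0,-10.3,0,0.6],[-0.007,0,-0.007,0,-10.4,0,0.6],[-0.0082,0,-0.0058,0,-10.3,0,0.4],[-0.009,0,-0.004,0,-10.4,0,0.2],[-0.0097,0,-0.0025,0,-10.3,0,0],[0,0,0,0,0,0,0]]}}

```text
time_s: 8.93
eef_pos: [0.6153, -0.0172, 0.3623]
eef_rot: [0.578, 0.41, 0.576, -0.408]
wrist_force: [-0.6, -0.0, -1.2]
opening: 0.502
```

```bash
python3 - <<'E'
from h import *
c=np.load('pics/t4.png.npz'); e=np.array([np.cos(A0),np.sin(A0),0])
q=plane(c,[(150+283/4-.4,120+178/4-.4)],.296)[0]; print('handle top',q,(q-[*C,.296])@e)
q=np.array([*C,0])+.0575*e
p,r,o=cur(); print(p,o['wrist_force'].round(2),o['q'].round(2))
rows(line([q[0],q[1],.345],frame(A0),4),0)
c=snap('wrist','w5.png')
E
```

```text
handle top [0.58147275 0.07695942 0.296     ] 0.056947725546260076
[ 0.61532678 -0.01717038  0.36233382] [-0.58 -0.01 -1.17] [-0.22  0.2   1.35  0.    1.59 -0.56]
[0.0043, -0.0001, -0.0249, 0.1, 0.0, -0.0, 0]
[0.0043, -0.0001, -0.0249, 0.1, 0.0, -0.1, 0]
[0.0043, -0.0001, -0.0248, 0.0, 0.1, -0.0, 0]
[0.0043, -0.0002, -0.0249, 0.1, -0.0, -0.1, 0]
```

View pics/w5.png

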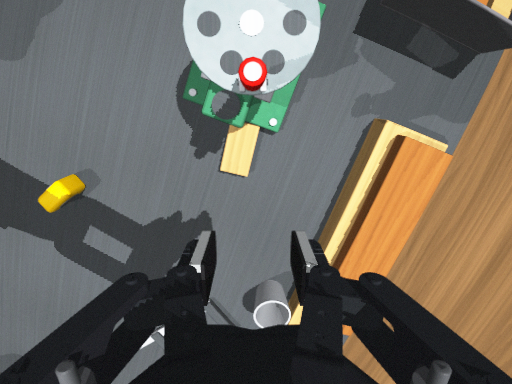

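The handle top sits between the jaw lines (column 252), and its measured radius is 57 mm. I go over it, descend and grip.

Emit:
{"api": "drive_tool", "payload": {"increments": [[0.0043,0,-0.025,0,0,0,0],[0.0043,0,-0.025,0,0,0,0],[0.0043,0,-0.025,0,0,0,0],[0.0043,0,-0.0245,0,0,0,0],[0.01,0,0,0,0,0,0],[0.02,0,0,0,0,0,0],[0.03,0,0,0,0,0,0],[0.022,0,0,0,0,0,0],[0,0,0,0,0,0,0]]}}

```text
time_s: 10.1
eef_pos: [0.5816, 0.0736, 0.2578]
eef_rot: [0.574, 0.41, 0.577, -0.412]
wrist_force: [0.1, 1.1, 1.0]
opening: 0.499
```

Emit:
{"api": "drive_tool", "payload": {"increments": [[0,0,0,0,0,0,-0.4],[0,0,0,0,0,0,-0.7],[0,0,0,0,0,0,-1],[0,0,0,0,0,0,-1],[0,0,0,0,0,0,-1]]}}

```text
time_s: 10.72
eef_pos: [0.5836, 0.0736, 0.262]
eef_rot: [0.576, 0.411, 0.575, -0.41]
wrist_force: [-2.3, -2.9, 6.3]
opening: 0.217
```

```bash
cat > st.py <<'E'
from h import *
p,r,o=cur(); d=p[:2]-C; F=o['wrist_force']
u=d/np.hypot(*d); t=np.array([u[1],-u[0]]) # clockwise tangent
phi=(A0-np.arctan2(d[1],d[0]))%(2*np.pi)
print('t',o['time_s'],'pos',p.round(4),'rad',np.hypot(*d).round(4),'phi',phi.round(3),'Ftan',round(-F[:2]@t,2),'Frad',round(F[:2]@u,2),'Fz',F[2].round(2),'open',o['opening'].round(3))
E
cat > arc.py <<'E'
import sys
from h import *
# arc.py phi0 dphi n : tool rows for commanded circle
a,d,n=float(sys.argv[1]),float(sys.argv[2]),int(sys.argv[3]); rr=.0575
for k in range(n):
    f0,f1=a+d*k,a+d*(k+1)
    print([0,round(-rr*(np.sin(f1)-np.sin(f0)),4),round(rr*(np.cos(f1)-np.cos(f0)),4),0,0,0,-1])
E
python3 st.py; python3 arc.py 0 .1 10
python3 - <<'E'
from h import *
c=snap('side','s6.png')
cv2.imwrite('pics/s6c.png',cv2.resize(c['img'][100:280,130:320,::-1],None,fx=3,fy=3))
E
```

```text
[0, np.float64(-0.0057), np.float64(-0.0003), 0, 0, 0, -1]
[0, np.float64(-0.0057), np.float64(-0.0009), 0, 0, 0, -1]
[0, np.float64(-0.0056), np.float64(-0.0014), 0, 0, 0, -1]
[0, np.float64(-0.0054), np.float64(-0.002), 0, 0, 0, -1]
[0, np.float64(-0.0052), np.float64(-0.0025), 0, 0, 0, -1]
[0, np.float64(-0.0049), np.float64(-0.003), 0, 0, 0, -1]
[0, np.float64(-0.0046), np.float64(-0.0035), 0, 0, 0, -1]
[0, np.float64(-0.0042), np.float64(-0.0039), 0, 0, 0, -1]
[0, np.float64(-0.0038), np.float64(-0.0043), 0, 0, 0, -1]
[0, np.float64(-0.0033), np.float64(-0.0047), 0, 0, 0, -1]Traceback (most recent call last):
  File "st.py", line 5, in <module>
    print('t',o['time_s'],'pos',p.round(4),'rad',np.hypot(*d).round(4),'phi',phi.round(3),'Ftan',round(-F[:2]@t,2),'Frad',round(F[:2]@u,2),'Fz',F[2].round(2),'open',o['opening'].round(3))
                                                                                                                                                                     ^^^^^^^^^^^^^^^^^^
AttributeError: 'float' object has no attribute 'round'
```

View pics/s6c.png

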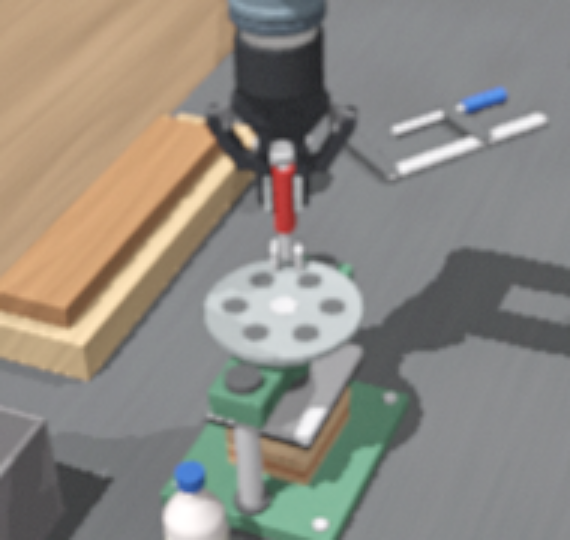

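The side view shows the pads either side of the upright sleeve, (285,190) in the crop. I start winding. The commanded circle is offset 3 mm in e, and that offset stays fixed in the pads, so a 58 mm radius arc is right.

```bash
sed -i "s/o\['opening'\].round(3)/round(float(o['opening']),3)/; s/^p,r,o=cur(); d=p\[:2\]-C;/p,r,o=cur(); d=p[:2]-C-.003*np.array([np.cos(A0),np.sin(A0)]);/" st.py; sed -i 's/rr=.0575/rr=.058/; s/round(-rr\*(np.sin(f1)-np.sin(f0)),4)/float(round(-rr*(np.sin(f1)-np.sin(f0)),4))/; s/round(rr\*(np.cos(f1)-np.cos(f0)),4)/float(round(rr*(np.cos(f1)-np.cos(f0)),4))/' arc.py; python3 st.py; python3 arc.py 0 .1 63
```

```text
t 10.775 pos [0.5836 0.0736 0.262 ] rad 0.0578 phi 6.278 Ftan -4.18 Frad 1.6 Fz 6.03 open 0.217
[0, -0.0058, -0.0003, 0, 0, 0, -1]
[0, -0.0057, -0.0009, 0, 0, 0, -1]
[0, -0.0056, -0.0014, 0, 0, 0, -1]
[0, -0.0054, -0.002, 0, 0, 0, -1]
[0, -0.0052, -0.0025, 0, 0, 0, -1]
[0, -0.0049, -0.003, 0, 0, 0, -1]
[0, -0.0046, -0.0035, 0, 0, 0, -1]
[0, -0.0042, -0.004, 0, 0, 0, -1]
[0, -0.0038, -0.0044, 0, 0, 0, -1]
[0, -0.0034, -0.0047, 0, 0, 0, -1]
[0, -0.0029, -0.005, 0, 0, 0, -1]
[0, -0.0024, -0.0053, 0, 0, 0, -1]
[0, -0.0018, -0.0055, 0, 0, 0, -1]
[0, -0.0013, -0.0057, 0, 0, 0, -1]
[0, -0.0007, -0.0058, 0, 0, 0, -1]
[0, -0.0001, -0.0058, 0, 0, 0, -1]
[0, 0.0005, -0.0058, 0, 0, 0, -1]
[0, 0.001, -0.0057, 0, 0, 0, -1]
[0, 0.0016, -0.0056, 0, 0, 0, -1]
[0, 0.0021, -0.0054, 0, 0, 0, -1]
[0, 0.0027, -0.0051, 0, 0, 0, -1]
[0, 0.0032, -0.0049, 0, 0, 0, -1]
[0, 0.0036, -0.0045, 0, 0, 0, -1]
[0, 0.0041, -0.0041, 0, 0, 0, -1]
[0, 0.0045, -0.0037, 0, 0, 0, -1]
[0, 0.0048, -0.0032, 0, 0, 0, -1]
[0, 0.0051, -0.0027, 0, 0, 0, -1]
[0, 0.0054, -0.0022, 0, 0, 0, -1]
[0, 0.0056, -0.0017, 0, 0, 0, -1]
[0, 0.0
[... 425 characters left out ...]
.0026, 0.0052, 0, 0, 0, -1]
[0, 0.0021, 0.0054, 0, 0, 0, -1]
[0, 0.0015, 0.0056, 0, 0, 0, -1]
[0, 0.0009, 0.0057, 0, 0, 0, -1]
[0, 0.0004, 0.0058, 0, 0, 0, -1]
[0, -0.0002, 0.0058, 0, 0, 0, -1]
[0, -0.0008, 0.0057, 0, 0, 0, -1]
[0, -0.0014, 0.0056, 0, 0, 0, -1]
[0, -0.0019, 0.0055, 0, 0, 0, -1]
[0, -0.0025, 0.0053, 0, 0, 0, -1]
[0, -0.003, 0.005, 0, 0, 0, -1]
[0, -0.0035, 0.0047, 0, 0, 0, -1]
[0, -0.0039, 0.0043, 0, 0, 0, -1]
[0, -0.0043, 0.0039, 0, 0, 0, -1]
[0, -0.0047, 0.0034, 0, 0, 0, -1]
[0, -0.005, 0.0029, 0, 0, 0, -1]
[0, -0.0053, 0.0024, 0, 0, 0, -1]
[0, -0.0055, 0.0019, 0, 0, 0, -1]
[0, -0.0056, 0.0013, 0, 0, 0, -1]
[0, -0.0057, 0.0008, 0, 0, 0, -1]
[0, -0.0058, 0.0002, 0, 0, 0, -1]
```

Emit:
{"api": "drive_tool", "payload": {"increments": [[0,-0.0058,-0.0003,0,0,0,-1],[0,-0.0057,-0.0009,0,0,0,-1],[0,-0.0056,-0.0014,0,0,0,-1],[0,-0.0054,-0.002,0,0,0,-1],[0,-0.0052,-0.0025,0,0,0,-1]]}}

```text
time_s: 11.4
eef_pos: [0.5564, 0.0708, 0.2621]
eef_rot: [0.578, 0.411, 0.574, -0.41]
wrist_force: [5.8, -4.1, 2.1]
opening: 0.217
```

```bash
python3 st.py
```

```text
t 11.4 pos [0.5564 0.0708 0.2621] rad 0.0579 phi 0.471 Ftan 6.36 Frad 3.26 Fz 2.1 open 0.217
```

Emit:
{"api": "drive_tool", "payload": {"increments": [[0,-0.0049,-0.003,0,0,0,-1],[0,-0.0046,-0.0035,0,0,0,-1],[0,-0.0042,-0.004,0,0,0,-1],[0,-0.0038,-0.0044,0,0,0,-1],[0,-0.0034,-0.0047,0,0,0,-1]]}}

```text
time_s: 12.02
eef_pos: [0.5296, 0.0816, 0.262]
eef_rot: [0.577, 0.41, 0.574, -0.411]
wrist_force: [1.1, -6.7, 4.1]
opening: 0.217
```

```bash
python3 st.py
```

```text
t 12.025 pos [0.5296 0.0816 0.262 ] rad 0.0582 phi 0.975 Ftan 4.86 Frad 4.67 Fz 4.11 open 0.217
```

Emit:
{"api": "drive_tool", "payload": {"increments": [[0,-0.0029,-0.005,0,0,0,-1],[0,-0.0024,-0.0053,0,0,0,-1],[0,-0.0018,-0.0055,0,0,0,-1],[0,-0.0013,-0.0057,0,0,0,-1],[0,-0.0007,-0.0058,0,0,0,-1]]}}

```text
time_s: 12.65
eef_pos: [0.5111, 0.1046, 0.262]
eef_rot: [0.577, 0.41, 0.575, -0.411]
wrist_force: [-2.8, -7.1, 5.8]
opening: 0.218
```

```bash
python3 st.py
```

```text
t 12.65 pos [0.5111 0.1046 0.262 ] rad 0.0584 phi 1.487 Ftan 5.31 Frad 5.44 Fz 5.83 open 0.218
```

Emit:
{"api": "drive_tool", "payload": {"increments": [[0,-0.0001,-0.0058,0,0,0,-1],[0,0.0005,-0.0058,0,0,0,-1],[0,0.001,-0.0057,0,0,0,-1],[0,0.0016,-0.0056,0,0,0,-1],[0,0.0021,-0.0054,0,0,0,-1]]}}

```text
time_s: 13.28
eef_pos: [0.5063, 0.1338, 0.262]
eef_rot: [0.576, 0.41, 0.575, -0.411]
wrist_force: [-3.1, -5.2, 8.3]
opening: 0.216
```

```bash
python3 st.py
```

```text
t 13.275 pos [0.5063 0.1338 0.262 ] rad 0.0584 phi 1.999 Ftan 5.52 Frad 2.58 Fz 8.34 open 0.216
```

Emit:
{"api": "drive_tool", "payload": {"increments": [[0,0.0027,-0.0051,0,0,0,-1],[0,0.0032,-0.0049,0,0,0,-1],[0,0.0036,-0.0045,0,0,0,-1],[0,0.0041,-0.0041,0,0,0,-1]]}}

```text
time_s: 13.78
eef_pos: [0.5132, 0.1562, 0.262]
eef_rot: [0.576, 0.41, 0.575, -0.411]
wrist_force: [-5.0, -4.5, 8.2]
opening: 0.217
```

```bash
python3 st.py
```

```text
t 13.775 pos [0.5132 0.1562 0.262 ] rad 0.0584 phi 2.404 Ftan 6.29 Frad 2.2 Fz 8.2 open 0.217
```

Emit:
{"api": "drive_tool", "payload": {"increments": [[0,0.0045,-0.0037,0,0,0,-1],[0,0.0048,-0.0032,0,0,0,-1],[0,0.0051,-0.0027,0,0,0,-1],[0,0.0054,-0.0022,0,0,0,-1]]}}

```text
time_s: 14.28
eef_pos: [0.5282, 0.1739, 0.262]
eef_rot: [0.576, 0.41, 0.575, -0.411]
wrist_force: [-3.8, -3.8, 7.2]
opening: 0.222
```

```bash
python3 st.py
```

```text
t 14.275 pos [0.5282 0.1739 0.262 ] rad 0.0583 phi 2.803 Ftan 5.34 Frad -0.62 Fz 7.2 open 0.222
```

Emit:
{"api": "drive_tool", "payload": {"increments": [[0,0.0056,-0.0017,0,0,0,-1],[0,0.0057,-0.0011,0,0,0,-1],[0,0.0058,-0.0005,0,0,0,-1],[0,0.0058,0,0,0,0,-1]]}}

```text
time_s: 14.78
eef_pos: [0.5488, 0.1842, 0.262]
eef_rot: [0.576, 0.41, 0.575, -0.411]
wrist_force: [-3.9, -5.0, 7.9]
opening: 0.219
```

```bash
python3 st.py
```

```text
t 14.775 pos [0.5488 0.1842 0.262 ] rad 0.0582 phi 3.2 Ftan 5.05 Frad -3.76 Fz 7.95 open 0.219
```

Emit:
{"api": "drive_tool", "payload": {"increments": [[0,0.0058,0.0006,0,0,0,-1],[0,0.0057,0.0012,0,0,0,-1],[0,0.0055,0.0018,0,0,0,-1],[0,0.0053,0.0023,0,0,0,-1]]}}

```text
time_s: 15.28
eef_pos: [0.5714, 0.1857, 0.262]
eef_rot: [0.576, 0.41, 0.576, -0.411]
wrist_force: [-5.5, -5.2, 9.2]
opening: 0.223
```

```bash
python3 st.py
```

```text
t 15.275 pos [0.5714 0.1857 0.262 ] rad 0.058 phi 3.593 Ftan 4.84 Frad -5.79 Fz 9.15 open 0.223
```

Emit:
{"api": "drive_tool", "payload": {"increments": [[0,0.0051,0.0028,0,0,0,-1],[0,0.0048,0.0033,0,0,0,-1],[0,0.0044,0.0038,0,0,0,-1],[0,0.004,0.0042,0,0,0,-1]]}}

```text
time_s: 15.78
eef_pos: [0.5927, 0.1786, 0.262]
eef_rot: [0.575, 0.41, 0.576, -0.411]
wrist_force: [-8.7, -4.3, 9.8]
opening: 0.222
```

```bash
python3 st.py
```

```text
t 15.775 pos [0.5927 0.1786 0.262 ] rad 0.0578 phi 3.984 Ftan 5.49 Frad -7.97 Fz 9.77 open 0.222
```

Emit:
{"api": "drive_tool", "payload": {"increments": [[0,0.0036,0.0046,0,0,0,-1],[0,0.0031,0.0049,0,0,0,-1],[0,0.0026,0.0052,0,0,0,-1],[0,0.0021,0.0054,0,0,0,-1]]}}

```text
time_s: 16.27
eef_pos: [0.6096, 0.1641, 0.262]
eef_rot: [0.575, 0.41, 0.577, -0.411]
wrist_force: [-9.8, -2.1, 9.9]
opening: 0.218
```

```bash
python3 st.py
```

```text
t 16.275 pos [0.6096 0.1641 0.262 ] rad 0.0577 phi 4.372 Ftan 4.49 Frad -9.0 Fz 9.92 open 0.218
```

Emit:
{"api": "drive_tool", "payload": {"increments": [[0,0.001,0.0058,0,0,0,-1],[0,0.0004,0.0059,0,0,0,-1],[0,0.0004,0.0058,0,0,0,-1],[0,-0.0002,0.0058,0,0,0,-1]]}}

```text
time_s: 16.77
eef_pos: [0.6196, 0.1439, 0.262]
eef_rot: [0.575, 0.411, 0.577, -0.409]
wrist_force: [-3.8, 4.8, 7.4]
opening: 0.22
```

```bash
python3 st.py
```

```text
t 16.775 pos [0.6196 0.1439 0.262 ] rad 0.0574 phi 4.765 Ftan 5.68 Frad -2.31 Fz 7.36 open 0.22
```

Emit:
{"api": "drive_tool", "payload": {"increments": [[0,-0.0008,0.0057,0,0,0,-1],[0,-0.0014,0.0056,0,0,0,-1],[0,-0.0019,0.0055,0,0,0,-1],[0,-0.0025,0.0053,0,0,0,-1]]}}

```text
time_s: 17.27
eef_pos: [0.6214, 0.1212, 0.2621]
eef_rot: [0.576, 0.412, 0.576, -0.409]
wrist_force: [-0.4, 6.4, 5.1]
opening: 0.219
```

```bash
python3 st.py
```

```text
t 17.275 pos [0.6214 0.1212 0.2621] rad 0.0574 phi 5.165 Ftan 6.27 Frad -1.14 Fz 5.11 open 0.219
```

Emit:
{"api": "drive_tool", "payload": {"increments": [[0,-0.003,0.005,0,0,0,-1],[0,-0.0035,0.0047,0,0,0,-1],[0,-0.0039,0.0043,0,0,0,-1]]}}

```text
time_s: 17.65
eef_pos: [0.6168, 0.1044, 0.2621]
eef_rot: [0.576, 0.412, 0.576, -0.409]
wrist_force: [1.4, 5.5, 4.6]
opening: 0.219
```

```bash
python3 st.py
```

```text
t 17.65 pos [0.6168 0.1044 0.2621] rad 0.0574 phi 5.471 Ftan 5.62 Frad -0.99 Fz 4.65 open 0.219
```

Emit:
{"api": "drive_tool", "payload": {"increments": [[0,-0.0043,0.0039,0,0,0,-1],[0,-0.0047,0.0034,0,0,0,-1],[0,-0.005,0.0029,0,0,0,-1]]}}

```text
time_s: 18.02
eef_pos: [0.6073, 0.0898, 0.2621]
eef_rot: [0.577, 0.412, 0.575, -0.409]
wrist_force: [3.8, 3.2, 3.4]
opening: 0.214
```

```bash
python3 st.py
```

```text
t 18.025 pos [0.6073 0.0898 0.2621] rad 0.0576 phi 5.775 Ftan 4.97 Frad 0.68 Fz 3.41 open 0.214
```

Still at the friction baseline, about 5.4 ± 0.6 N. I continue into the second turn.

Emit:
{"api": "drive_tool", "payload": {"increments": [[0,-0.0053,0.0024,0,0,0,-1],[0,-0.0055,0.0019,0,0,0,-1],[0,-0.0056,0.0013,0,0,0,-1]]}}

```text
time_s: 18.4
eef_pos: [0.5939, 0.0786, 0.2621]
eef_rot: [0.577, 0.412, 0.575, -0.409]
wrist_force: [5.3, 1.9, 2.8]
opening: 0.218
```

```bash
python3 st.py
```

```text
t 18.4 pos [0.5939 0.0786 0.2621] rad 0.0577 phi 6.078 Ftan 5.53 Frad 1.09 Fz 2.82 open 0.218
```

Emit:
{"api": "drive_tool", "payload": {"increments": [[0,-0.0057,0.0008,0,0,0,-1],[0,-0.0058,0.0002,0,0,0,-1],[0,-0.0058,-0.0003,0,0,0,-1]]}}

```text
time_s: 18.77
eef_pos: [0.578, 0.0718, 0.2621]
eef_rot: [0.577, 0.412, 0.574, -0.409]
wrist_force: [5.3, 1.1, 2.9]
opening: 0.216
```

```bash
python3 st.py; python3 arc.py 6.4 .1 34
```

```text
t 18.775 pos [0.578  0.0718 0.2621] rad 0.0579 phi 0.097 Ftan 5.42 Frad 0.2 Fz 2.9 open 0.216
[0, -0.0057, -0.001, 0, 0, 0, -1]
[0, -0.0056, -0.0015, 0, 0, 0, -1]
[0, -0.0054, -0.0021, 0, 0, 0, -1]
[0, -0.0052, -0.0026, 0, 0, 0, -1]
[0, -0.0049, -0.0031, 0, 0, 0, -1]
[0, -0.0046, -0.0036, 0, 0, 0, -1]
[0, -0.0042, -0.004, 0, 0, 0, -1]
[0, -0.0038, -0.0044, 0, 0, 0, -1]
[0, -0.0033, -0.0048, 0, 0, 0, -1]
[0, -0.0028, -0.0051, 0, 0, 0, -1]
[0, -0.0023, -0.0053, 0, 0, 0, -1]
[0, -0.0017, -0.0055, 0, 0, 0, -1]
[0, -0.0012, -0.0057, 0, 0, 0, -1]
[0, -0.0006, -0.0058, 0, 0, 0, -1]
[0, -0.0, -0.0058, 0, 0, 0, -1]
[0, 0.0006, -0.0058, 0, 0, 0, -1]
[0, 0.0011, -0.0057, 0, 0, 0, -1]
[0, 0.0017, -0.0055, 0, 0, 0, -1]
[0, 0.0022, -0.0053, 0, 0, 0, -1]
[0, 0.0028, -0.0051, 0, 0, 0, -1]
[0, 0.0033, -0.0048, 0, 0, 0, -1]
[0, 0.0037, -0.0044, 0, 0, 0, -1]
[0, 0.0041, -0.0041, 0, 0, 0, -1]
[0, 0.0045, -0.0036, 0, 0, 0, -1]
[0, 0.0049, -0.0032, 0, 0, 0, -1]
[0, 0.0052, -0.0027, 0, 0, 0, -1]
[0, 0.0054, -0.0021, 0, 0, 0, -1]
[0, 0.0056, -0.0016, 0, 0, 0, -1]
[0, 0.0057, -0.001, 0, 0, 0, -1]
[0, 0.0058, -0.0004, 0, 0, 0, -1]
[0, 0.0058, 0.0001, 0, 0, 0, -1]
[0, 0.0058, 0.0007, 0, 0, 0, -1]
[0, 0.0057, 0.0013, 0, 0, 0, -1]
[0, 0.0055, 0.0019, 0, 0, 0, -1]
```

Emit:
{"api": "drive_tool", "payload": {"increments": [[0,-0.0057,-0.001,0,0,0,-1],[0,-0.0056,-0.0015,0,0,0,-1],[0,-0.0054,-0.0021,0,0,0,-1]]}}

```text
time_s: 19.15
eef_pos: [0.5607, 0.0702, 0.2621]
eef_rot: [0.577, 0.412, 0.574, -0.409]
wrist_force: [6.2, -1.3, 2.3]
opening: 0.215
```

```bash
python3 st.py
```

```text
t 19.15 pos [0.5607 0.0702 0.2621] rad 0.0581 phi 0.396 Ftan 6.26 Frad 0.93 Fz 2.26 open 0.215
```

Emit:
{"api": "drive_tool", "payload": {"increments": [[0,-0.0052,-0.0026,0,0,0,-1],[0,-0.0049,-0.0031,0,0,0,-1],[0,-0.0046,-0.0036,0,0,0,-1]]}}

```text
time_s: 19.52
eef_pos: [0.5439, 0.0736, 0.2621]
eef_rot: [0.578, 0.411, 0.574, -0.41]
wrist_force: [6.9, -3.3, 1.0]
opening: 0.214
```

```bash
python3 st.py
```

```text
t 19.525 pos [0.5439 0.0736 0.2621] rad 0.0583 phi 0.692 Ftan 7.6 Frad 0.69 Fz 1.01 open 0.214
```

Stiffening begins around phi 6.4. I take finer steps.

Emit:
{"api": "drive_tool", "payload": {"increments": [[0,-0.0042,-0.004,0,0,0,-1]]}}

```text
time_s: 19.65
eef_pos: [0.5387, 0.0758, 0.2621]
eef_rot: [0.578, 0.411, 0.574, -0.41]
wrist_force: [6.1, -4.1, 1.6]
opening: 0.218
```

```bash
python3 st.py
```

```text
t 19.65 pos [0.5387 0.0758 0.2621] rad 0.0584 phi 0.79 Ftan 7.28 Frad 1.03 Fz 1.56 open 0.218
```

Emit:
{"api": "drive_tool", "payload": {"increments": [[0,-0.0038,-0.0044,0,0,0,-1]]}}

```text
time_s: 19.77
eef_pos: [0.5336, 0.0785, 0.2621]
eef_rot: [0.578, 0.411, 0.573, -0.41]
wrist_force: [6.6, -5.1, 1.4]
opening: 0.216
```

```bash
python3 st.py
```

```text
t 19.775 pos [0.5336 0.0785 0.2621] rad 0.0584 phi 0.888 Ftan 8.26 Frad 0.84 Fz 1.39 open 0.216
```

Emit:
{"api": "drive_tool", "payload": {"increments": [[0,-0.0033,-0.0048,0,0,0,-1]]}}

```text
time_s: 19.9
eef_pos: [0.5289, 0.0817, 0.2621]
eef_rot: [0.578, 0.411, 0.573, -0.41]
wrist_force: [5.1, -6.6, 1.2]
opening: 0.22
```

```bash
python3 st.py
```

```text
t 19.9 pos [0.5289 0.0817 0.2621] rad 0.0585 phi 0.986 Ftan 8.04 Frad 2.09 Fz 1.23 open 0.22
```

The fit gives contact at phi ≈ 6.42 from a baseline of 5.45 N, so the press now holds about 85 N. One more small step and a settle.

Emit:
{"api": "drive_tool", "payload": {"increments": [[0,-0.0028,-0.0051,0,0,0,-1]]}}

```text
time_s: 20.02
eef_pos: [0.5245, 0.0855, 0.2621]
eef_rot: [0.578, 0.411, 0.573, -0.411]
wrist_force: [5.3, -7.4, 2.1]
opening: 0.22
```

```bash
python3 st.py
```

```text
t 20.025 pos [0.5245 0.0855 0.2621] rad 0.0585 phi 1.085 Ftan 8.96 Frad 1.77 Fz 2.05 open 0.22
```

Emit:
{"api": "drive_tool", "payload": {"increments": [[0,-0.001,-0.0022,0,0,0,-1]]}}

```text
time_s: 20.15
eef_pos: [0.5227, 0.0872, 0.2621]
eef_rot: [0.578, 0.411, 0.573, -0.411]
wrist_force: [4.6, -7.8, 1.7]
opening: 0.218
```

```bash
python3 st.py
```

```text
t 20.15 pos [0.5227 0.0872 0.2621] rad 0.0585 phi 1.128 Ftan 8.84 Frad 2.15 Fz 1.67 open 0.218
```

About 100 N: the turn past contact is 0.99 rad, and the handle force is 8.9 N against 5.45 N free. I ease off the tangential push, open and lift.

Emit:
{"api": "drive_tool", "payload": {"increments": [[0,0.0005,0.001,0,0,0,-1],[0,0,0,0,0,0,-0.3],[0,0,0,0,0,0,0],[0,0,0,0,0,0,0],[-0.02,0,0,0,0,0,0],[-0.03,0,0,0,0,0,0],[-0.03,0,0,0,0,0,0],[0,0,0,0,0,0,0]]}}

```text
time_s: 21.15
eef_pos: [0.523, 0.0883, 0.3434]
eef_rot: [0.577, 0.411, 0.574, -0.409]
wrist_force: [0.4, -0.1, 0.1]
opening: 0.506
```

```bash
python3 - <<'E'
from h import *
p,r,o=cur(); print(p,o['q'].round(2),o['wrist_force'].round(2))
c=camera('wrist')
cv2.imwrite('pics/w7.png',c['img'][...,::-1])
T=np.eye(4);T[:3,:3]=r.as_matrix();T[:3,3]=p; T=T@c['hand_eye']
hsv=cv2.cvtColor(c['img'],cv2.COLOR_RGB2HSV)
red=((hsv[...,1]>150)&((hsv[...,0]<8)|(hsv[...,0]>172))).astype(np.uint8)
n,l,s,ce=cv2.connectedComponentsWithStats(red); k=1+s[1:,4].argmax(); print(s[k],ce[k])
snap('side','s7.png');snap('top','t7.png')
for n in('side','top'):
  i=cv2.imread(f'pics/{n[0]}7.png'); cv2.imwrite(f'pics/{n[0]}7c.png',cv2.resize(i[100:280,130:320],None,fx=3,fy=3))
E
```

```text
[0.52299066 0.08828538 0.3433938 ] [-0.06  0.01  1.59  0.    1.54 -0.39] [ 0.42 -0.12  0.07]
[239 180  27  50 811] [251.50061652 201.13440197]
```

View pics/w7.png

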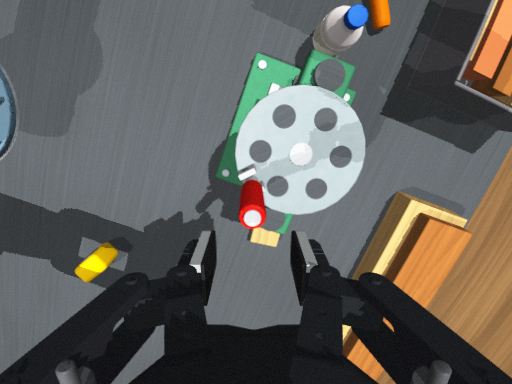

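View pics/s7c.png

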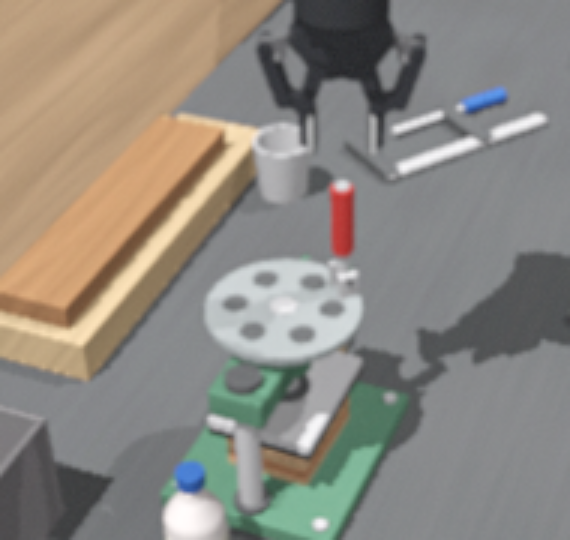

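The handle is free and stands upright, with its top at (253,217) in the wrist view. I compute its angle and plan the fold.

```bash
cat > plan.py <<'E'
from h import *
p,r,o=cur()
c=camera('wrist'); T=np.eye(4);T[:3,:3]=r.as_matrix();T[:3,3]=p; T=T@c['hand_eye']
q=plane(c,[(253,217)],.296,T)[0]; d=q[:2]-C; print('top',q,np.hypot(*d),np.degrees(np.arctan2(d[1],d[0])))
hub=plane(c,[(301,153)],.186,T)[0]; print('hub',hub)
lug=plane(c,[(246,173)],.208,T)[0]; d=lug[:2]-C; print('lug',lug,np.hypot(*d),np.degrees(np.arctan2(d[1],d[0])))
E
python3 plan.py
```

```text
top [0.52090949 0.09172554 0.296     ] 0.057934747572059284 -137.3195715359767
hub [0.55978142 0.13148591 0.186     ]
lug [0.51144728 0.09788065 0.208     ] 0.06169584100785194 -147.5328048833436
```

```bash
python3 - <<'E'
from h import *
a=np.radians(-136.3); e=np.array([np.cos(a),np.sin(a),0]); c=np.array([*C,0])
p,r,o=cur()
rows(line(c+.115*e+[0,0,.345],frame(a),7),-1)
E
```

```text
[-0.0008, -0.0072, 0.0031, 9.3, 0.0, 0.0, -1]
[-0.0008, -0.0067, 0.0041, 9.4, 0.0, 0.0, -1]
[-0.0008, -0.0058, 0.0052, 9.3, 0.0, 0.1, -1]
[-0.0009, -0.0049, 0.0061, 9.3, 0.0, -0.0, -1]
[-0.0008, -0.0039, 0.0068, 9.4, 0.0, 0.0, -1]
[-0.0008, -0.0028, 0.0074, 9.3, 0.0, 0.0, -1]
[-0.0008, -0.0015, 0.0077, 9.3, 0.0, 0.0, -1]
```

Emit:
{"api": "drive_tool", "payload": {"increments": [[-0.001,-0.0072,0.0031,9.3,0,0,-1],[-0.001,-0.0067,0.0041,9.4,0,0,-1],[-0.001,-0.0058,0.0052,9.3,0,0,-1],[-0.001,-0.0049,0.0061,9.3,0,0,-1],[-0.001,-0.0039,0.0068,9.4,0,0,-1],[-0.001,-0.0028,0.0074,9.3,0,0,-1],[0,-0.0015,0.0077,9.3,0,0,-1],[0,0,0,0,0,0,-1],[0,0,0,0,0,0,-1]]}}

```text
time_s: 22.48
eef_pos: [0.4809, 0.0516, 0.3462]
eef_rot: [-0.264, -0.656, -0.265, 0.656]
wrist_force: [-0.6, 0.7, 0.0]
opening: 0.0
```

```bash
python3 - <<'E'
from h import *
a=np.radians(-136.3); e=np.array([np.cos(a),np.sin(a),0]); c=np.array([*C,0])
p,r,o=cur(); print(p,o['q'].round(2),o['wrist_force'].round(2),o['opening'])
d=p-c; print('r',d@e,'tan',d@np.cross([0,0,1],e), np.degrees((frame(a).inv()*r).as_rotvec()).round(2))
s=.065
W=line(c+.112*e+[0,0,.284],frame(a),3)
for th in [90,84,78,72,66,60,54,48,42,36,30,24,18,12,6,0]:
    t=np.radians(th); rr=.058-s*np.cos(t)+.010*np.sin(t)+.011; z=.204+s*np.sin(t)+.010*np.cos(t)+.011
    W.append((c+rr*e+[0,0,z],frame(a))); print(th,round(rr,4),round(z,4))
rows(W,-1)
c=snap('side','s8.png'); i=cv2.imread('pics/s8.png'); cv2.imwrite('pics/s8c.png',cv2.resize(i[60:280,130:350],None,fx=2.5,fy=2.5))
E
```

```text
[0.48087528 0.05158649 0.34619434] [-0.14 -0.1   1.69  0.    1.55  0.67] [-0.59  0.67  0.  ] 4.280293490003661e-05
r 0.11460035439390841 tan 0.0003293889115059839 [-0.2  -0.03 -0.05]
90 0.079 0.28
84 0.0722 0.2807
78 0.0653 0.2807
72 0.0584 0.2799
66 0.0517 0.2784
60 0.0452 0.2763
54 0.0389 0.2735
48 0.0329 0.27
42 0.0274 0.2659
36 0.0223 0.2613
30 0.0177 0.2562
24 0.0137 0.2506
18 0.0103 0.2446
12 0.0075 0.2383
6 0.0054 0.2317
0 0.004 0.225
[0.0207, -0.0001, -0.0009, 0.1, 0.0, 0.0, -1]
[0.0208, -0.0001, -0.0009, 0.0, 0.0, 0.0, -1]
[0.0207, -0.0001, -0.0008, 0.1, 0.0, 0.1, -1]
[0.004, 0.0, -0.033, 0.0, 0.0, -0.0, -1]
[-0.0007, 0.0, -0.0069, 0.0, 0.0, -0.0, -1]
[0.0, 0.0, -0.0069, 0.0, 0.0, -0.0, -1]
[0.0008, 0.0, -0.0068, 0.0, 0.0, -0.0, -1]
[0.0014, 0.0, -0.0067, 0.0, 0.0, -0.0, -1]
[0.0022, 0.0, -0.0066, 0.0, 0.0, -0.0, -1]
[0.0028, 0.0, -0.0063, 0.0, 0.0, -0.0, -1]
[0.0035, 0.0, -0.0059, 0.0, 0.0, -0.0, -1]
[0.004, 0.0, -0.0056, 0.0, 0.0, -0.0, -1]
[0.0046, 0.0, -0.0051, 0.0, 0.0, -0.0, -1]
[0.0052, 0.0, -0.0045, 0.0, 0.0, -0.0, -1]
[0.0056, 0.0, -0.0041, 0.0, 0.0, -0.0, -1]
[0.0059, 0.0, -0.0034, 0.0, 0.0, -0.0, -1]
[0.0063, 0.0, -0.0028, 0.0, 0.0, -0.0, -1]
[0.0066, 0.0, -0.0021, 0.0, 0.0, -0.0, -1]
[0.0067, -0.0, -0.0014, 0.0, 0.0, -0.0, -1]
```

View pics/s8c.png

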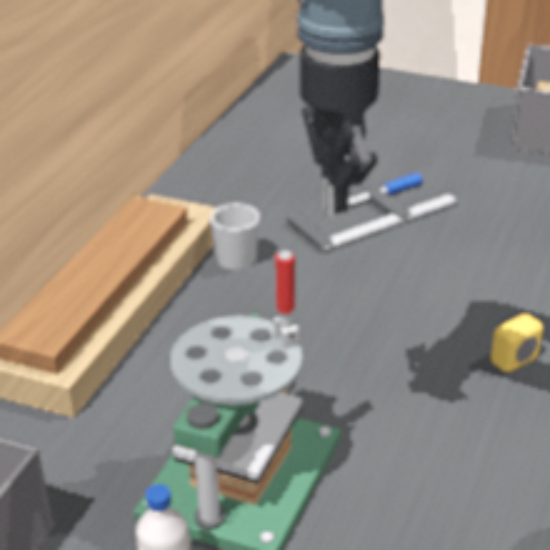

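The closed fingers stand outside the handle, which is at (285,285). I descend and push inward.

Emit:
{"api": "drive_tool", "payload": {"increments": [[0.0207,0,-0.001,0,0,0,-1],[0.0207,0,-0.001,0,0,0,-1],[0.0207,0,-0.001,0,0,0,-1],[0.004,0,-0.018,0,0,0,-1],[0,0,-0.015,0,0,0,-1],[-0.0007,0,-0.0069,0,0,0,-1],[0,0,-0.0069,0,0,0,-1],[0.0008,0,-0.0068,0,0,0,-1],[0,0,0,0,0,0,-1]]}}

```text
time_s: 23.65
eef_pos: [0.5223, 0.0909, 0.2808]
eef_rot: [0.263, 0.656, 0.263, -0.656]
wrist_force: [0.2, -1.0, 0.8]
opening: 0.001
```

```bash
cat > f.py <<'E'
from h import *
import sys
a=np.radians(-136.3); e=np.array([np.cos(a),np.sin(a),0]); c=np.array([*C,0])
p,r,o=cur(); d=p-c; F=o['wrist_force']
print('t',o['time_s'],'r',(d@e).round(4),'tan',(d@np.cross([0,0,1],e)).round(4),'z',p[2].round(4),'Fr',(F@e).round(2),'Ft',(F@np.cross([0,0,1],e)).round(2),'Fz',F[2].round(2))
snap('side',sys.argv[1]+'.png'); i=cv2.imread('pics/'+sys.argv[1]+'.png'); cv2.imwrite('pics/'+sys.argv[1]+'c.png',cv2.resize(i[100:260,150:310],None,fx=3,fy=3))
E
python3 f.py s9
```

```text
t 23.65 r 0.0575 tan 0.0005 z 0.2808 Fr 0.51 Ft 0.84 Fz 0.76
```

View pics/s9c.png

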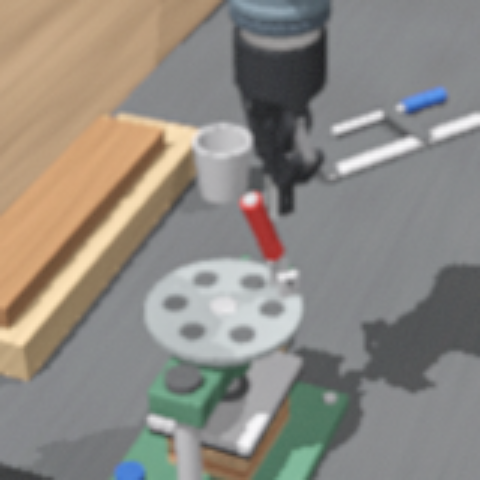

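The handle is leaning inward as planned, its tip at (250,200). I continue down.

Emit:
{"api": "drive_tool", "payload": {"increments": [[0.0014,0,-0.0067,0,0,0,-1],[0.0022,0,-0.0066,0,0,0,-1],[0.0028,0,-0.0063,0,0,0,-1],[0.0035,0,-0.0059,0,0,0,-1],[0.004,0,-0.0056,0,0,0,-1],[0.0046,0,-0.0051,0,0,0,-1],[0.0052,0,-0.0045,0,0,0,-1]]}}

```text
time_s: 24.58
eef_pos: [0.5517, 0.119, 0.2568]
eef_rot: [0.263, 0.656, 0.263, -0.656]
wrist_force: [-0.1, 0.4, 2.2]
opening: 0.0
```

Emit:
{"api": "drive_tool", "payload": {"increments": [[0.0056,0,-0.0041,0,0,0,-1],[0.0059,0,-0.0034,0,0,0,-1],[0.0063,0,-0.0028,0,0,0,-1],[0.0066,0,-0.0021,0,0,0,-1],[0,0,0,0,0,0,-1]]}}

```text
time_s: 25.2
eef_pos: [0.5598, 0.1272, 0.2316]
eef_rot: [-0.263, -0.656, -0.263, 0.657]
wrist_force: [-0.2, 0.4, 0.6]
opening: -0.001
```

```bash
python3 f.py s10
```

```text
t 25.2 r 0.0053 tan 0.0002 z 0.2316 Fr -0.13 Ft -0.43 Fz 0.56
```

View pics/s10c.png

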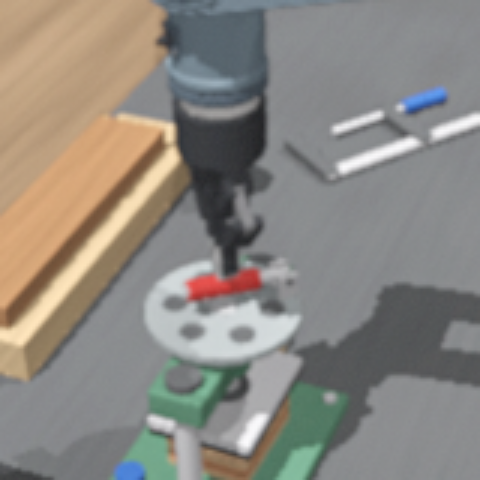

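Almost flat. I press gently down to the stop in small steps.

Emit:
{"api": "drive_tool", "payload": {"increments": [[0.004,0,-0.001,0,0,0,-1],[0.003,0,0,0,0,0,-1],[0,0,0,0,0,0,-1]]}}

```text
time_s: 25.62
eef_pos: [0.5609, 0.1279, 0.2253]
eef_rot: [-0.263, -0.656, -0.263, 0.656]
wrist_force: [0.4, 0.0, 0.5]
opening: 0.0
```

Emit:
{"api": "drive_tool", "payload": {"increments": [[0.001,0,0,0,0,0,-1],[0,0,0,0,0,0,-1]]}}

```text
time_s: 25.88
eef_pos: [0.561, 0.1279, 0.2248]
eef_rot: [0.263, 0.656, 0.263, -0.656]
wrist_force: [-0.5, -0.3, 2.3]
opening: 0.002
```

```bash
python3 f.py s11
```

```text
t 25.875 r 0.004 tan 0.0005 z 0.2248 Fr 0.54 Ft -0.11 Fz 2.34
```

Emit:
{"api": "drive_tool", "payload": {"increments": [[0.001,0,0,0,0,0,-1],[0,0,0,0,0,0,-1]]}}

```text
time_s: 26.18
eef_pos: [0.5613, 0.1277, 0.2244]
eef_rot: [0.264, 0.657, 0.263, -0.656]
wrist_force: [-1.3, -1.1, 6.3]
opening: -0.001
```

Emit:
{"api": "drive_tool", "payload": {"increments": [[0.001,0,0,0,0,0,-1],[0,0,0,0,0,0,-1]]}}

```text
time_s: 26.42
eef_pos: [0.5615, 0.1276, 0.2241]
eef_rot: [0.264, 0.657, 0.263, -0.656]
wrist_force: [-2.3, -1.9, 8.0]
opening: -0.002
```

Firm against the stop. I lift off and check.

Emit:
{"api": "drive_tool", "payload": {"increments": [[-0.004,0,0,0,0,0,-1],[-0.03,0,0,0,0,0,-1],[-0.05,0,0,0,0,0,-1],[-0.03,0,0.05,0,0,0,-1],[0,0,0.06,0,0,0,-1],[0,0,0.04,0,0,0,-1],[0,0,0,0,0,0,-1],[0,0,0,0,0,0,-1]]}}

```text
time_s: 27.42
eef_pos: [0.4529, 0.0244, 0.3366]
eef_rot: [0.263, 0.657, 0.263, -0.656]
wrist_force: [0.2, -0.2, 0.5]
opening: 0.004
```

```bash
python3 f.py s12; python3 - <<'E'
from h import *
c=snap('top','t12.png'); cv2.imwrite('pics/t12c.png',cv2.resize(c['img'][120:260,150:290,::-1],None,fx=4,fy=4,interpolation=cv2.INTER_CUBIC))
c=snap('side','s12.png');T=c['world_from_camera']
hsv=cv2.cvtColor(c['img'],cv2.COLOR_RGB2HSV)
red=(hsv[...,1]>150)&((hsv[...,0]<8)|(hsv[...,0]>172)); red[:150]=0;red[260:]=0;red[:,:195]=0;red[:,260:]=0
uv=np.argwhere(red)[:,::-1].astype(float); P=pts(c,uv); e=np.array([np.cos(np.radians(-136.3)),np.sin(np.radians(-136.3))])
s=(P[:,:2]-C)@e; m=P[:,2]<.25; print(len(P),'slope z/r',np.polyfit(s[m],P[m,2],1),'dir',np.degrees(np.arctan2(*np.polyfit(s[m],P[m][:,:2],1)[0][::-1])))
E
```

```text
t 27.425 r 0.1536 tan 0.0007 z 0.3366 Fr -0.01 Ft 0.3 Fz 0.46
136 slope z/r [-0.02655983  0.21093923] dir -134.01996979469848
```

View pics/s12c.png

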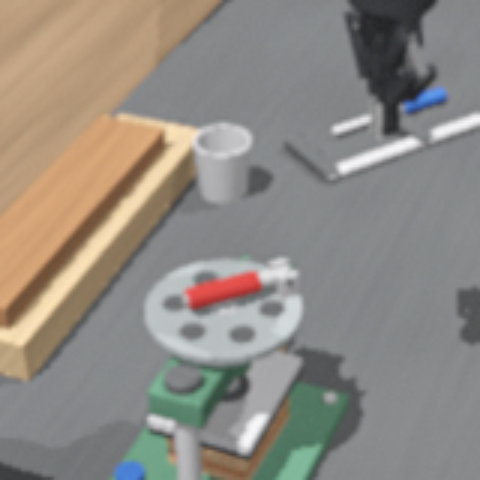

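View pics/t12c.png

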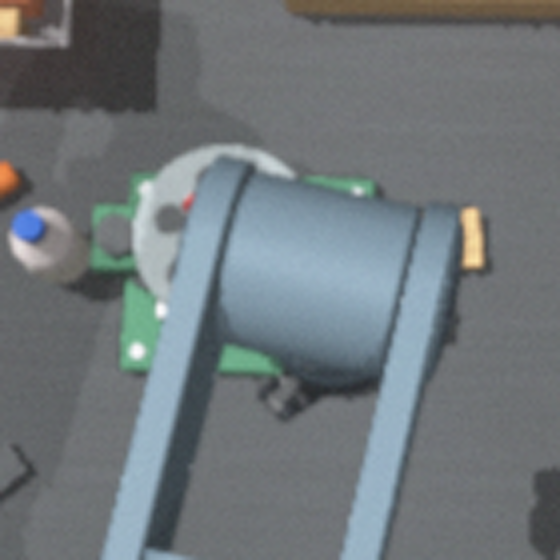

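The handle lies flat on the wheel, from (190,297) to (262,283), in the direction the winding left it. The bystanders in view and the block are undisturbed, and the gripper is clear. I hand in.

```bash
python3 -c "
from bench import hand_in; print(hand_in())"
```

```text
the job is handed in; nothing more can be done
None
```

I swung the handle out to its upright stop, wound the wheel clockwise, folded the handle flat again and handed in at about 27.5 s. I don't know the verdict, because the hand-in reports none.

- **Press force:** I estimate about 100 N, from feel only. Turning took about 5.4 N (±0.6 N) until the wheel stiffened at about 6.4 rad. I stopped at 7.41 rad with about 8.9 N at the handle, which gives 99 N by angle and 104 N by handle force. The contact point is uncertain by about 0.1 rad, so about 10 N.
- **Handle:** I pressed it onto its folded stop with about 8 N, and it looks flat in the side view. A rough depth fit gave a 1.5° slope, which I took as noise.
- **Wheel:** Its direction agreed within about 3° before and after folding: -135.6° (arm) and -137.3° (wrist view) before, -134° (side view) after, so I saw no unwinding.
- **Bench:** The gripper was clear, with the wrist force back near zero. The block looked in place in the side view. I checked the bystanders only by eye, and in the last top view the arm hid part of the press.

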